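# Park the pastry stamp at the end of its bent rail

## Robot

A 6-joint arm with a two-finger parallel gripper is mounted at the origin on the work surface. World frame = base frame: x ahead of the robot, y to its left, z up, the work surface at z = 0. Lengths are in m, angles in rad, forces in N, time in s.
With the tool pointing down it reaches from about 0.325 to 0.775 m from the base axis. Payload 9.3 kg.
Tool frame: the origin (TCP) lies at the very end of the fingers, on their centre line; the grasp point (between the pads) lies behind it (r.hold_point_z is the z of the grasp point in the tool frame, in m); z points along the fingers, y is the line along which they close (so a half turn about z gives the same grasp; the last joint's range is limited). The gripper opens to 85 mm and grips with 20 to 120 N. Pads are 22 mm wide; open, the fingers measure 114 mm over their backs; the gripper's body (76 mm by 85 mm) begins 54 mm behind the grasp point. The pads swing forward as they close: fully open they stand 13 mm farther back than shut.
Start: joints at [0.976, 0.259, 0.021, 1.334, 0, 1.418], TCP at [0.235, 0.497, 0.231] pointing down, gripper open.
Joint ranges: [-3.04, 3.04], [-0.91, 1.82], [-1.04, 1.36], [-1.92, 1.95], [-1.52, 1.45], [-3.14, 3.14]. Speed limits (rad/s): [2.22, 2.22, 2.79, 3.14, 3.14, 3.14].

## Interface

Orientations are given as a unit quaternion [x, y, z, w].
In Python, from bench import r gives the robot as it stands.
- The arm moves only by the tool step_arm, never from a script. Its argument "increments" is a list that holds one entry, the list of rows, each a list of 7 numbers: the shift along the world's x, y, z in mm, then the turn, a rotation vector about the world's x, y, z in degrees, then the closure, from 0 (fully open) to 1 (shut). In form: [[[dx, dy, dz, rx, ry, rz, jaw], ...]]. A call has 1 to 20 rows; each row is the pose to reach, as a shift and turn from the pose commanded when the call began; what a row does not reach only later rows make up. A row lasts 1/12 s, in which the tool goes at most 41.7 mm and 7.16 degrees, less where a joint would pass 70% of its speed; a pose out of reach is approached as far as the arm can. A call with a gripper value outside its range is refused whole. The fingers move at their own pace and stop on an object; "newtons" is the grip in N (left out, the last holds). Time passes only in rows, so rows that repeat a pose let the fingers close. It gives the time, the measured TCP pose, the force, the opening and the grip force at its end, in the units of the state.
- r.get_state(): the state, without advancing time (a new reading comes with each control period).
- r.snapshot(name): name is "scene" or "top"; returns a dict with "color" (400x640x3 uint8, red, green, blue), "range_z" (400x640 float32, m along the optical axis (not along the pixel's ray), 0 where there is no reading), "vertical_fov" (degrees; the focal length in pixels is half the picture's height over the tangent of half this angle, whatever the lens; pixels are square), "cx", "cy" (the principal point, pixels), "k1" (the pictures are not rectified: a ray, as slopes to the right and down, at radius r is drawn at 1 + k1 r^2 times it, then the intrinsics apply), "T" (4x4, takes a point from camera to world coordinates). Camera axes: x right, y up, looking along -z (the intrinsics and any distortion apply to the point x, -y, -z); pixel columns grow to the right and rows downward; lengths in m; the calibration is good to about 2 mm. A picture is of the moment at which its call begins.
- r.finish_job(): hands the job in; it is judged then, once.
The state is a dict: "time_s": time; "joints": joint angles; "joint_velocities": joint speeds; "joint_efforts": joint torques, N m; "tcp_pos": TCP position; "ee_rot": TCP orientation; "contact_force": force on the tool from outside, world axes, zero at the start; "wrist_torque": the same for the moment, N m; "grip_width": finger opening in m; "gripper_force": force on a finger pad.
Only numpy, scipy, OpenCV 4.12 (cv2) and the standard library are available. Lean on these libraries where they do the work, as an engineer would, in place of code of your own. Each camera call takes 0.05 s, during which the arm holds its last target. There are 200 camera calls.

## Task

Take the hanging pastry stamp by the square wooden grip on top of its ring and slide it along the bent steel rail, round both corners, until the ring is pushed up firmly against the stop clamp and held there for about a second; then let go and swing the little keeper fully shut behind the ring so that it cannot travel back. Slide and push gently, with no more than about 10 N, so as not to strain the rail or the stop, and leave the pastries and the other things on the table where they are.

Things in the scene. Friction and masses are not known exactly. Their poses are not given: they have to be found in the camera images.
- rack: Fixed stiff bent rail, 8 mm steel rod on two posts. Origin on the table under its middle, z up. Plan in its x, y (mm): post (50,-185), straight to (50,-30), quarter bend (radius 30) to (20,0), straight to (-20,0), opposite bend to (-50,30), straight to post (-50,185); centreline 150 high. Bent by hand: this is true only up to y = -65; beyond, it strays up to 10 mm, sideways and in height.
- grip (a point): Centre of the stamp's grip, an upright square wooden bar 14 x 14 mm on top of the ring; from 30 mm below to 22 mm above this point it is free to grasp. z up along the bar, y along the hole of the ring; pinch either pair of faces. Ring, grip and stamp are one rigid loose piece of 0.10 to 0.21 kg, starting on the rail's first straight.
- ring_center (a point): Centre of the stamp's steel ring, 44 mm below the grip point: hole 12 mm, outside 28 mm, 14 mm thick along its y, threaded on the 8 mm rail with 2 mm play all round (hanging, its centre is 2 mm below the centreline). Below it on a stem a round wooden stamp 64 mm wide, underside 66 mm below this point. Round a bend its y axis must turn with the rail.
- stop: Fixed steel clamp block, 20 mm cube, on the rail's last straight (level again there, along the block's y). Origin on the centreline in the face that the ring meets; y on along the rail away from the ring, x to the keeper's side, z up. Fully home, the ring's centre is at y = -7 mm. Does not yield. Its keeper bracket reaches 39 mm to +x, top 2 mm above the centreline.
- keeper_pivot (a point): Upright pivot of the keeper, at x 30, y 10 mm from the stop's origin and 9 mm above the rail's centreline; axes as the stop's. The keeper is a flat L of 6 mm square steel bar at this height: an arm of 30 mm from the pivot to the knob, then a hook of 36 mm at right angles.
- keeper (a joint): Angle of the keeper, rad: 0 open, growing clockwise seen from above to 1.57 shut. At 0 the arm points along the stop's +x and the hook from its end along -y; at 1.57 the arm points along -y and the hook lies across the rail behind the homed ring, 3 mm clear of it. Starts at 0 to 0.35, stays where left, takes about 1 N at the knob.
- keeper_knob (a point): Middle of the keeper's knob, an upright steel pin 10 mm thick and 18 mm tall at the bend of the L, 30 mm from the pivot, 15 mm above the rail's centreline. Push it round with the shut fingers: first along the stop's -y, turning towards -x.
- pastry_a: Bystander: long fluted pastry, 85 x 190 x 26 mm, origin under its middle, lying under the rail.
- pastry_b: Bystander: another such pastry, lying under the rail.
- tea_bowl: Bystander: blue bowl, 110 mm wide, 60 mm tall.
- jar: Bystander: glass jar, 70 mm wide, 110 mm tall.
- rolling_pin: Bystander: rolling pin on two chocks, 300 mm long, 44 mm thick.
- cup: Bystander: white mug, 76 mm wide, 85 mm tall.

How it is judged:
On the way, in this order (a step that is already met when the one before it is completed fails the run):
1. the ring is pushed against the stop with at least 3 N for half a second, the keeper still open (contact force between hanger and stop above 3 N and y of ring_center in the frame of stop above -0.0115 m and value of joint keeper below 0.6 rad), for 0.5 s.
2. the keeper is swung shut behind the ring (value of joint keeper above 1.4 rad and y of ring_center in the frame of stop above -0.0115 m), for 0.2 s.
At the end, for the whole second after the job is handed in: The ring is home at the stop (its centre no more than 11.5 mm before the stop's face; 7 mm is touching), hanging upright and at rest, and the keeper is shut behind it (over 1.4 rad) (all of step 2 and distance between ring_center and stop below 0.016 m and angle between grip's own z axis and vertical below 0.3 rad and linear speed of hanger below 0.03 m/s).
It fails at once if the hanger held in the fingers, strains the rail (over 20 N) (contact force between the fingers and hanger above 2 N and (contact force between hanger and rack above 20 N or contact force between hanger and rack_end above 20 N)).
It fails at once if the hanger is pushed too hard against the stop (over 20 N) (contact force between hanger and stop above 20 N).
It fails at once if a pastry is moved by more than 25 mm (distance of any of pastry_a, pastry_b from where it was at the start of the episode above 0.025 m).
It fails at once if another thing on the table is moved by more than 25 mm (distance of any of tea_bowl, jar, rolling_pin, cup from where it was at the start of the episode above 0.025 m).
It also fails if it takes over 72 s, if anything falls off the work surface, if the arm or the gripper's body presses on something with over 40 N, if the wrist force passes 120 N, or if a joint passes its speed limit or range.

## Working session

There is one attempt and no reset: what is moved stays moved. The work goes in short steps, Python scripts to look and compute and a tool call to move; the robot and the scene stay as the last step left them, time stands still between calls to the robot, and variables do not carry over. Pictures are saved under pics/ and viewed, at most 10 in all, crops included, and the job is handed in when it is done.

Besides the shell and the picture viewer there is one more tool, called after "Call:" as name(argument=value, ...) on one line, values as JSON. step_arm: Moves the arm, as the interface text tells. Its arguments: {"type":"object","properties":{"increments":{"type":"array","items":{"type":"array","items":{"type":"array","items":{"type":"number"}}}},"newtons":{"type":"number"}},"required":["increments"]}

```bash
mkdir -p pics
cat > h.py <<'E'
import numpy as np, cv2
from bench import r
def pts(s):
    h,w=s["range_z"].shape; f=h/2/np.tan(np.radians(s["vertical_fov"])/2)
    K=np.array([[f,0,s["cx"]],[0,f,s["cy"]],[0,0,1.]]); d=np.array([s["k1"],0,0,0,0.])
    u,v=np.meshgrid(np.arange(w),np.arange(h)); 
    p=cv2.undistortPoints(np.stack([u,v],-1).reshape(-1,1,2).astype(np.float64),K,d).reshape(h,w,2)
    z=s["range_z"]; c=np.stack([p[...,0]*z,-p[...,1]*z,-z],-1)
    T=np.array(s["T"]); W=c@T[:3,:3].T+T[:3,3]; W[z==0]=np.nan
    return W
def save(n,im): cv2.imwrite("pics/"+n,cv2.cvtColor(im,cv2.COLOR_RGB2BGR))
E
python3 - <<'E'
from h import *
for n in("scene","top"):
    s=r.snapshot(n); save(n+"0.png",s["color"]); np.savez(n+"0.npz",**s)
    print(n,s["vertical_fov"],s["cx"],s["cy"],s["k1"],np.round(s["T"],3).tolist())
st=r.get_state(); print(st, r.hold_point_z)
E
```

```text
scene 51.519855007994 323.8258953611689 204.2554726278435 -0.05231195906344916 [[-0.522, -0.446, 0.727, 1.232], [0.853, -0.262, 0.452, 0.478], [-0.011, 0.856, 0.517, 0.704], [0.0, 0.0, 0.0, 1.0]]
top 44.21127386784651 313.56876210840494 206.14197662423763 -0.06337306655718902 [[0.001, 0.997, -0.08, 0.337], [-1.0, 0.0, -0.014, -0.021], [-0.014, 0.08, 0.997, 1.701], [0.0, 0.0, 0.0, 1.0]]
{'time_s': 0.1, 'joints': array([9.76385739e-01, 2.59146823e-01, 2.08514448e-02, 1.33366579e+00,
       1.82498367e-06, 1.41823519e+00]), 'joint_velocities': array([-6.58600746e-04, -5.97937353e-04,  1.82958721e-03,  9.79862814e-04,
        8.42686725e-05,  3.15373169e-04]), 'joint_efforts': array([ 5.21949536e-03, -5.56694198e+01,  3.45069838e+01,  1.15615458e-02,
       -2.02209512e-04, -4.56311102e-05]), 'tcp_pos': array([0.23504048, 0.49699351, 0.2307261 ]), 'ee_rot': array([ 2.19131929e-01,  9.75695064e-01, -5.41936440e-04, -2.13353499e-04]), 'contact_force': array([ 0.58596448,  0.55201188, -0.45628402]), 'wrist_torque': array([-0.00586034,  0.04445356,  0.01878474]), 'gripper_force': 0.0, 'grip_width': 0.08559896285324618} -0.0187
```

View pics/scene0.png

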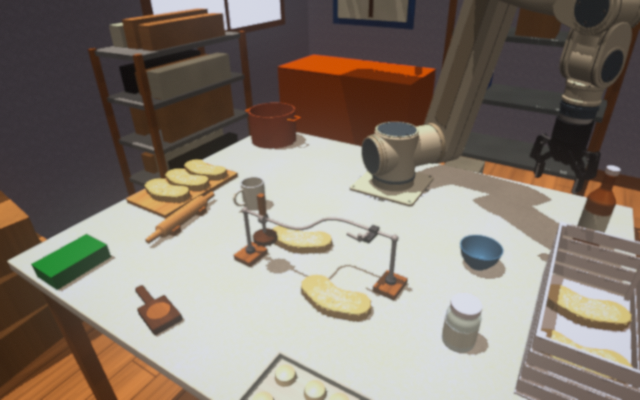

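View pics/top0.png

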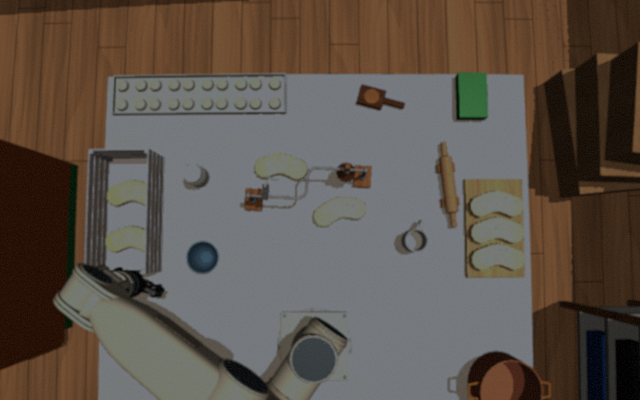

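The scene view shows the rail between posts at about (248,252) and (392,285), with the stamp on the left and the stop near (370,233). In the top view the start post is at (362,175), the stamp at (347,172) and the stop near (265,190).

Run:
```python
from h import *
A={n:dict(np.load(n+"0.npz")) for n in("scene","top")}
a=cv2.resize(A["top"]["color"][140:220,235:385],None,fx=5.2,fy=5.2,interpolation=cv2.INTER_CUBIC)
b=cv2.resize(A["scene"]["color"][180:305,225:415],None,fx=4.2,fy=4.2,interpolation=cv2.INTER_CUBIC)
save("t1.png",np.clip(a*1.6,0,255).astype(np.uint8)); save("s1.png",b)
for n in A:
    W=pts(A[n]); C=A[n]["color"]; hsv=cv2.cvtColor(C,cv2.COLOR_RGB2HSV)
    for nm,m in (("base",(W[...,2]>0.008)&(W[...,2]<.03)),("high",(W[...,2]>.135)&(W[...,2]<.26))):
        m=m&(W[...,0]>.35)&(W[...,0]<.65)&(abs(W[...,1])<.3)
        if nm=="base": m=m&(hsv[...,0]<14)&(hsv[...,1]>120)
        k,l,stt,ce=cv2.connectedComponentsWithStats(m.astype(np.uint8))
        for i in range(1,k):
            if stt[i,4]>6:
                p=W[l==i]; print(n,nm,stt[i],np.round(np.median(p,0),4),np.round(p.min(0),4),np.round(p.max(0),4))
```

```text
scene base [235 243  31  20 247] [ 0.5932 -0.1558  0.0189] [ 0.5452 -0.1903  0.015 ] [ 0.6193 -0.1342  0.0217]
scene base [394 275  12   7  37] [0.4741 0.2261 0.0201] [0.4661 0.2087 0.0174] [0.483  0.2399 0.0244]
scene base [375 283  27  13 213] [0.5231 0.2202 0.0207] [0.4924 0.184  0.0149] [0.5382 0.2387 0.0244]
scene high [ 242  194  156   52 1089] [0.5548 0.0293 0.1534] [ 0.4845 -0.1689  0.135 ] [0.5975 0.2182 0.2147]
top base [355 166  10   2  13] [ 0.6083 -0.1513  0.019 ] [ 0.607  -0.1719  0.014 ] [ 0.612  -0.1402  0.0245]
top base [354 167  17  20 181] [ 0.5599 -0.164   0.0196] [ 0.5415 -0.1929  0.0098] [ 0.6084 -0.1367  0.0294]
top base [246 189  16   5  53] [0.5245 0.2069 0.0192] [0.5171 0.1828 0.0131] [0.5324 0.2348 0.0257]
top base [245 198  17  12 125] [0.4763 0.2109 0.0193] [0.462  0.1829 0.0112] [0.5    0.2388 0.0284]
top high [245 164 124  36 562] [0.5319 0.0465 0.1543] [ 0.4836 -0.1726  0.1362] [0.5901 0.2191 0.2191]
```

View pics/t1.png

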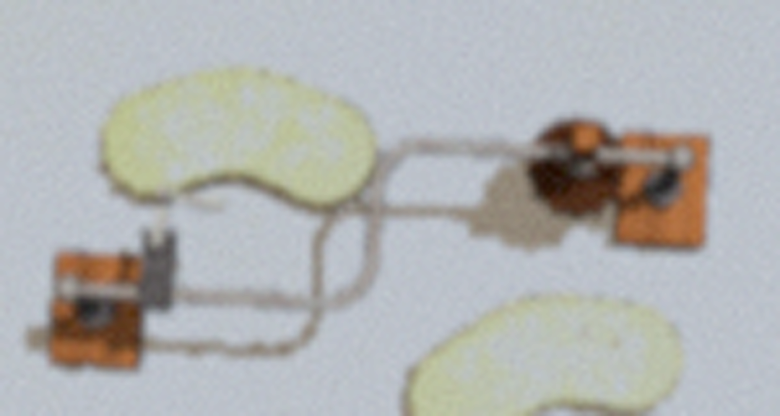

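View pics/s1.png

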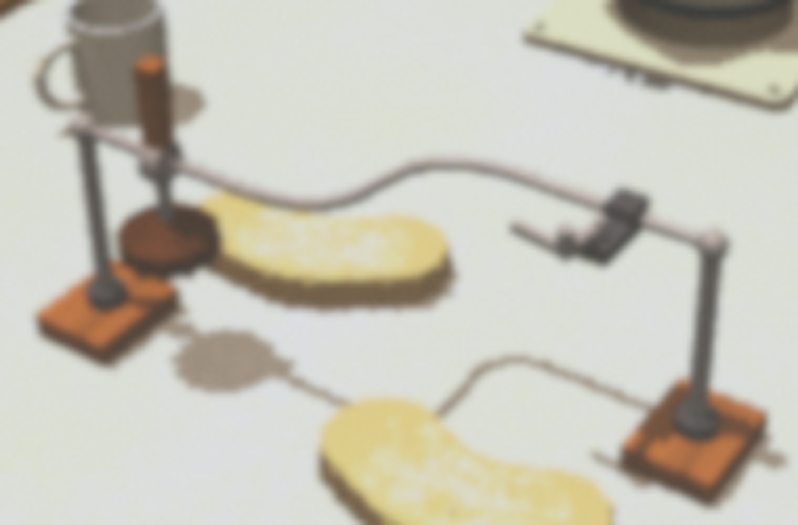

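Run:
```python
from h import *
A={n:dict(np.load(n+"0.npz")) for n in("scene","top")}
for n in A:
    W=pts(A[n]); hi=(W[...,2]>.125)&(W[...,2]<.26)&(W[...,0]>.4)&(W[...,0]<.65)&(W[...,1]>-.21)&(W[...,1]<.26)
    P=W[hi]
    print(n)
    ys=np.arange(-.185,.235,.01)
    for y in ys:
        q=P[abs(P[:,1]-y)<.005]
        if len(q): print(round(y,3),len(q),"x",np.round(np.percentile(q[:,0],[0,25,50,75,100])*1000).astype(int),"z",np.round(np.percentile(q[:,2],[0,25,50,75,100])*1000).astype(int))
    g=P[P[:,2]>.178]; print("grip",len(g),np.round([g.min(0),np.median(g,0),g.max(0)],4).tolist())
    t=g[g[:,2]>g[:,2].max()-.012]; print("griptop",len(t),t.mean(0))
```

```text
scene
-0.165 46 x [575 582 585 587 590] z [125 134 142 154 159]
-0.155 22 x [578 580 583 584 587] z [129 146 151 153 157]
-0.145 8 x [578 580 582 583 585] z [146 150 152 152 155]
-0.135 11 x [579 582 583 585 586] z [145 150 152 152 154]
-0.125 11 x [581 583 584 585 588] z [146 149 151 152 153]
-0.115 18 x [583 588 588 590 597] z [148 154 180 193 215]
-0.105 106 x [573 588 590 591 598] z [125 153 174 201 215]
-0.095 144 x [572 581 585 589 597] z [126 153 173 193 214]
-0.085 10 x [583 586 587 588 590] z [149 152 152 154 156]
-0.075 11 x [583 585 587 588 591] z [147 151 153 154 154]
-0.065 12 x [581 586 587 589 590] z [148 151 151 153 154]
-0.055 10 x [584 586 588 589 590] z [149 150 152 153 153]
-0.045 11 x [584 586 588 589 590] z [147 150 152 153 154]
-0.035 10 x [587 589 589 590 592] z [148 151 153 154 155]
-0.025 13 x [583 588 589 590 591] z [147 151 153 155 156]
-0.015 12 x [588 589 590 591 592] z [149 154 156 157 158]
-0.005 11 x [587 589 590 591 593] z [154 155 157 158 159]
0.005 20 x [581 585 586 588 590] z [152 155 157 159 160]
0.015 26 x [540 571 577 580 586] z [153 155 157 15
[... 3006 characters left out ...]
 15 x [488 491 494 547 550] z [141 149 153 160 165]
0.135 13 x [490 494 547 550 554] z [147 154 156 159 163]
0.145 39 x [484 498 517 548 555] z [139 151 155 163 175]
0.155 64 x [484 495 514 529 554] z [146 154 159 161 181]
0.165 32 x [484 495 508 521 533] z [146 151 153 158 166]
0.175 9 x [490 491 494 494 497] z [148 151 152 156 158]
0.185 10 x [491 492 494 497 498] z [146 149 151 153 158]
0.195 6 x [494 494 496 497 497] z [146 149 152 152 153]
0.205 14 x [488 491 493 497 503] z [126 149 154 157 163]
0.215 14 x [488 494 497 500 504] z [144 152 153 156 158]
grip 34 [[0.5537, -0.1104, 0.1794], [0.5765, -0.1025, 0.2101], [0.5866, 0.1515, 0.2191]]
griptop 23 [ 0.57961714 -0.10255758  0.21289171]
```

Heading of both straights is about (0.058, 1), yaw −3.3°; the grip is near (0.581, −0.103, 0.192). I'll pinch fore-and-aft, with the tool y axis along the rail.

Call:
step_arm(increments=[[[0,0,29,0,0,0,0],[20,-35,29,0,0,4,0],[40,-69,29,0,0,8,0],[60,-104,29,0,0,12,0],[80,-139,29,0,0,16,0],[100,-173,29,0,0,20,0],[120,-208,29,0,0,22,0],[140,-243,29,0,0,22,0],[160,-277,29,0,0,22,0],[180,-312,29,0,0,22,0],[200,-347,29,0,0,22,0],[220,-381,29,0,0,22,0],[240,-416,29,0,0,22,0],[260,-451,29,0,0,22,0],[280,-485,29,0,0,22,0],[300,-520,29,0,0,22,0],[320,-555,29,0,0,22,0],[335,-580,29,0,0,22,0],[346,-600,29,0,0,22,0],[346,-600,29,0,0,22,0]]], newtons=30)

```text
time_s: 1.77
tcp_pos: [0.5826, -0.1066, 0.2585]
ee_rot: [0.031, 1.0, -0.0, -0.001]
contact_force: [-0.4, -0.0, 0.7]
grip_width: 0.0856
gripper_force: 0.0
```

Run:
```python
from h import *
s=r.snapshot("scene"); save("s2.png",cv2.resize(s["color"][130:290,190:350],None,fx=3.7,fy=3.7,interpolation=cv2.INTER_CUBIC)); print(r.get_state()["tcp_pos"],r.get_state()["contact_force"])
```

```text
[ 0.58163989 -0.10473192  0.25885259] [-0.06264026 -0.61512702 -0.26175003]
```

View pics/s2.png

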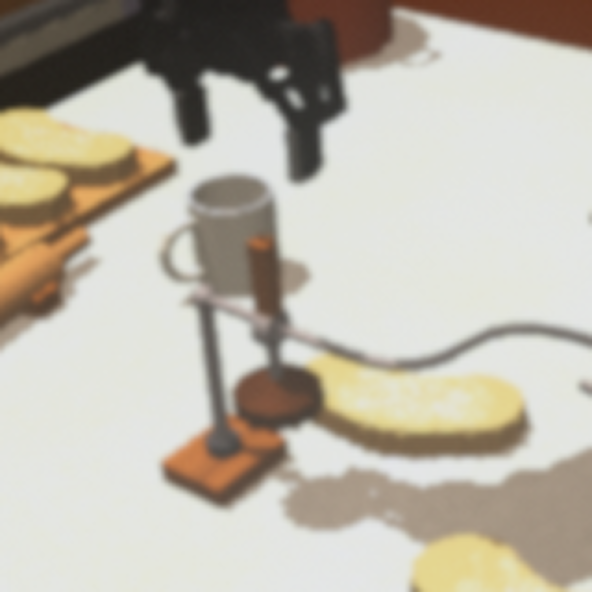

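The open fingers straddle the grip's line, with the grip top at (260,245) in the crop. Descending and pinching.

Call:
step_arm(increments=[[[0,0,-20,0,0,0,0],[0,0,-45,0,0,0,0],[0,0,-70,0,0,0,0],[0,0,-81,0,0,0,0],[0,0,-81,0,0,0,0],[0,0,-81,0,0,0,0.4],[0,0,-81,0,0,0,0.6],[0,0,-81,0,0,0,0.7],[0,0,-81,0,0,0,0.8],[0,0,-81,0,0,0,1],[0,0,-81,0,0,0,1],[0,0,-81,0,0,0,1],[0,0,-81,0,0,0,1],[0,0,-81,0,0,0,1]]], newtons=30)

```text
time_s: 2.98
tcp_pos: [0.5813, -0.1029, 0.1797]
ee_rot: [0.029, 1.0, -0.0, 0.0]
contact_force: [-0.7, -0.4, 5.1]
grip_width: 0.0137
gripper_force: 30.8
```

Call:
step_arm(increments=[[[0,0,1,0,0,0,1],[0,0,2,0,0,0,1],[0,0,2,0,0,0,1],[0,0,2,0,0,0,1]]])

```text
time_s: 3.32
tcp_pos: [0.581, -0.1027, 0.1809]
ee_rot: [0.029, 1.0, 0.0, -0.0]
contact_force: [0.1, -0.3, -1.6]
grip_width: 0.0136
gripper_force: 30.1
```

Call:
step_arm(increments=[[[0,0,1,0,0,0,1],[0,0,2,0,0,0,1],[0,0,2,0,0,0,1],[0,0,2,0,0,0,1]]])

```text
time_s: 3.65
tcp_pos: [0.5812, -0.1028, 0.1833]
ee_rot: [0.029, 1.0, -0.0, 0.0]
contact_force: [0.1, -0.5, -1.4]
grip_width: 0.0136
gripper_force: 30.1
```

Call:
step_arm(increments=[[[1,0,-1,0,0,0,1],[2,0,-1,0,0,0,1],[3,0,-1,0,0,0,1],[3,0,-1,0,0,0,1],[3,0,-1,0,0,0,1]]])

```text
time_s: 4.07
tcp_pos: [0.5837, -0.1027, 0.182]
ee_rot: [0.029, 1.0, 0.0, -0.001]
contact_force: [-4.3, 0.4, -2.2]
grip_width: 0.0138
gripper_force: 30.0
```

Call:
step_arm(increments=[[[-1,0,0,0,0,0,1],[-2,0,0,0,0,0,1],[-4,0,0,0,0,0,1],[-6,0,0,0,0,0,1],[-6,0,0,0,0,0,1],[-6,0,0,0,0,0,1]]])

```text
time_s: 4.57
tcp_pos: [0.5786, -0.1029, 0.1826]
ee_rot: [0.029, 1.0, -0.0, 0.001]
contact_force: [2.8, 0.8, -1.7]
grip_width: 0.0134
gripper_force: 29.5
```

```bash
cat > path.py <<'E'
from h import *
yaw=-.058; c,s_=np.cos(yaw),np.sin(yaw); R=np.array([[c,-s_],[s_,c]]); 
t=np.radians(np.arange(0,91,3)); 
nom=np.concatenate([np.c_[np.full(60,50),np.linspace(-185,-31,60)],np.c_[20+30*np.cos(t),-30+30*np.sin(t)],np.c_[np.linspace(19,-19,20),np.zeros(20)],np.c_[-20-30*np.sin(t),30-30*np.cos(t)],np.c_[np.full(60,-50),np.linspace(31,185,60)]])/1000
org=np.array([.581,-.103])-R@np.array([.05,-.103-.020])
nw=nom@R.T+org
S=np.r_[0,np.cumsum(np.linalg.norm(np.diff(nw,axis=0),axis=1))]
tan=np.gradient(nw,S,axis=0)
def measure():
    out={}
    for n,off in(("scene",np.array([-1.7,-.5,0])/1000),("top",np.array([2,0,-1])/1000)):
        a=dict(np.load(n+"0.npz")); W=pts(a); P=W.reshape(-1,3); P=P[(P[:,2]>.136)&(P[:,2]<.170)&(P[:,0]>.4)&(P[:,0]<.65)&(P[:,1]>-.18)&(P[:,1]<.22)]
        T=a["T"][:3,3]; d=np.linalg.norm(P[:,None,:2]-nw,axis=2); k=d.argmin(1); ok=d.min(1)<.016; P,k=P[ok],k[ok]
        v=T-P; tt=np.c_[tan[k],np.zeros(len(k))]; v-=np.sum(v*tt,1,keepdims=True)*tt; v/=np.linalg.norm(v,axis=1,keepdims=True)
        out[n]=(P+off-v*.0033,S[k])
    return out
E
python3 - <<'E'
from path import *
M=measure(); print(org)
for s in np.arange(.06,.4,.01):
    row=[np.median(M[n][0][abs(M[n][1]-s)<.006],0) for n in M]
    i=np.argmin(abs(S-s)); print(round(s,3),"nom",np.round(nw[i]*1e3),*[np.round(q*1e3,1) for q in row],"mean",np.round(np.mean(row,0)*1e3,1),"head",round(np.degrees(np.arctan2(tan[i,1],tan[i,0])),0))
E
```

```text
[0.53821408 0.02269155]
0.06 nom [ 581. -105.] [ 585.4 -102.8  153.2] [ 572.3 -105.   152.3] mean [ 578.8 -103.9  152.7] head 87.0
0.07 nom [581. -95.] [582.  -98.3 150.6] [579.8 -96.4 146.5] mean [580.9 -97.3 148.6] head 87.0
0.08 nom [582. -84.] [583.2 -85.1 150.1] [582.3 -85.2 149. ] mean [582.8 -85.2 149.6] head 87.0
0.09 nom [583. -76.] [582.8 -74.7 150.3] [582.3 -74.  147.2] mean [582.6 -74.4 148.8] head 87.0
0.1 nom [583. -66.] [583.3 -64.9 149.1] [582.8 -64.5 147.6] mean [583.  -64.7 148.3] head 87.0
0.11 nom [584. -55.] [583.9 -55.6 149.2] [584.1 -56.5 147.3] mean [584.  -56.1 148.3] head 87.0
0.12 nom [584. -45.] [584.5 -46.7 149.6] [584.2 -43.8 146.7] mean [584.4 -45.2 148.2] head 87.0
0.13 nom [585. -35.] [585.  -33.4 150.6] [584.9 -32.7 146.9] mean [585.  -33.1 148.7] head 87.0
0.14 nom [586. -24.] [584.7 -27.3 150.5] [585.1 -26.4 148.4] mean [584.9 -26.9 149.5] head 87.0
0.15 nom [586. -16.] [585.7 -14.5 153.9] [585.4 -15.3 151.9] mean [585.5 -14.9 152.9] head 87.0
0.16 nom [586.  -5.] [586.   -5.1 155.1] [585.   -5.7 151.7] mean [585.5  -5.4 153.4] head 96.0
0.17 nom [
[... 1507 characters left out ...]
490.9  86.4 150. ] head 87.0
0.33 nom [492.  96.] [491.3  94.7 149.9] [491.1  95.3 148.9] mean [491.2  95.  149.4] head 87.0
0.34 nom [493. 106.] [492.6 105.3 149.7] [492.6 106.7 148.5] mean [492.6 106.  149.1] head 87.0
0.35 nom [494. 116.] [492.7 116.  150.4] [493.2 116.5 147.8] mean [492.9 116.3 149.1] head 87.0
0.36 nom [494. 127.] [492.6 124.9 150.2] [493.5 126.  145.9] mean [493.  125.5 148.1] head 87.0
0.37 nom [495. 137.] [494.  136.5 150.1] [494.3 136.8 151.7] mean [494.1 136.6 150.9] head 87.0
0.38 nom [495. 145.] [497.9 148.4 156.9] [496.3 148.  151.9] mean [497.1 148.2 154.4] head 87.0
0.39 nom [496. 156.] [499.9 154.8 156.7] [498.3 155.9 154.6] mean [499.1 155.4 155.7] head 87.0
```

```bash
cat > plan.py <<'E'
from path import *
import sys, json
from scipy.interpolate import make_smoothing_spline as mss
from scipy.spatial.transform import Rotation as Ro
# rail points: x, y, h (mm), blended by hand from the table
Q=np.array([[581,-103,150],[582,-85,150],[583,-65,149.5],[584.4,-45,149.5],[585,-33,150],[585.2,-27,150.5],[585.5,-15,153],[585.3,-5,154.5],[582.6,4,155.7],[577,12,155.7],[569.3,17.6,154.5],[561,20.6,153.5],[551,21.5,151.5],[540,22.2,150],[531.5,22.6,147.6],[520,23.5,145.2],[510.5,25,144.5],[502,29.5,144],[495,37.2,143.3],[490.5,46,143.8],[490.2,56.5,145.7],[490.3,67,147],[490.4,75.5,148.8],[491,86.5,150],[491.5,95,150],[492.6,106,150],[493,116,150],[493.6,126,150],[494.1,137,150],[494.6,147,150]])
s=np.r_[0,np.cumsum(np.linalg.norm(np.diff(Q,axis=0),axis=1))]
f=[mss(s,Q[:,i],lam=30) for i in range(3)]
def pose(a):
    p=np.array([g(a) for g in f]); d=np.array([(g(a+4)-g(a-4)) for g in f]); d/=np.linalg.norm(d)
    x=np.cross(d,[0,0,1]); x/=np.linalg.norm(x); z=np.cross(x,d)
    return p, Ro.from_matrix(np.c_[x,d,z])
def rows(cmd,Rc,ss,off=(0,0,0)):
    # cmd: commanded TCP (mm), Rc: ring orientation commanded
    for a in ss:
        p,R=pose(a); t=p+R.apply([0,0,31.5])+np.array(off)
        print([int(round(v)) for v in t-cmd]+[int(round(v)) for v in np.degrees((R*Rc.inv()).as_rotvec())]+[1],"s",round(float(a)),np.round(p).astype(int))
if __name__=="__main__":
    cmd=np.array(json.loads(sys.argv[1]));rv=json.loads(sys.argv[2])  # list of total rotvecs applied in sequence
    Rc=Ro.from_euler("z",-3.6,degrees=True)
    for v in rv: Rc=Ro.from_rotvec(np.radians(v))*Rc
    off=json.loads(sys.argv[4]) if len(sys.argv)>4 else (0,0,0)
    print("total",s[-1]); rows(cmd,Rc,eval(sys.argv[3]),off)
E
python3 plan.py "[578,-103,181.7]" "[]" "np.r_[0,0,np.arange(4,72,4)]"
```

```text
total 319.47928876826853
[3, 0, 0, 0, 0, 0, 1] s 0 [ 581 -103  150]
[3, 0, 0, 0, 0, 0, 1] s 0 [ 581 -103  150]
[3, 4, 0, 0, 0, 0, 1] s 4 [581 -99 150]
[3, 8, 0, 0, 0, 0, 1] s 8 [581 -95 150]
[4, 12, 0, 0, 0, 1, 1] s 12 [582 -91 150]
[4, 16, 0, -1, 0, 1, 1] s 16 [582 -87 150]
[4, 21, 0, -1, 0, 1, 1] s 20 [582 -83 150]
[4, 25, 0, -1, 0, 1, 1] s 24 [582 -79 150]
[5, 29, 0, -2, 0, 1, 1] s 28 [582 -75 150]
[5, 33, -1, -2, 0, 1, 1] s 32 [583 -71 150]
[5, 37, -1, -1, 0, 0, 1] s 36 [583 -67 150]
[5, 40, -1, -1, 0, 0, 1] s 40 [583 -63 149]
[5, 44, -1, 0, 0, 0, 1] s 44 [583 -59 149]
[6, 48, -1, 0, 0, -1, 1] s 48 [584 -55 149]
[6, 52, -1, 0, 0, 0, 1] s 52 [584 -51 149]
[6, 55, -1, 1, 0, 0, 1] s 56 [584 -47 149]
[6, 59, -1, 1, 0, 0, 1] s 60 [585 -43 150]
[7, 63, -1, 2, 0, 1, 1] s 64 [585 -39 150]
[7, 66, 0, 3, 0, 1, 1] s 68 [585 -35 150]
```

Call:
step_arm(increments=[[[3,0,0,0,0,0,1],[3,0,0,0,0,0,1],[3,4,0,0,0,0,1],[3,8,0,0,0,0,1],[4,12,0,0,0,0,1],[4,16,0,0,0,0,1],[4,20,0,0,0,0,1],[4,24,0,0,0,0,1],[5,28,0,0,0,0,1],[5,32,0,0,0,0,1],[5,36,0,0,0,0,1],[5,40,0,0,0,0,1],[5,44,0,0,0,0,1],[6,48,0,0,0,0,1],[6,52,0,0,0,0,1],[6,56,0,0,0,0,1],[6,60,0,0,0,0,1],[7,63,0,0,0,0,1],[7,66,0,0,0,0,1],[7,66,0,0,0,0,1]]])

```text
time_s: 6.23
tcp_pos: [0.5852, -0.0363, 0.1823]
ee_rot: [0.029, 1.0, 0.0, -0.0]
contact_force: [0.7, -0.0, -2.9]
grip_width: 0.0136
gripper_force: 29.6
```

```bash
python3 plan.py "[585,-37,181.7]" "[]" "np.arange(71,128,3)"
```

```text
total 319.47928876826853
[0, 2, 0, 5, 0, 1, 1] s 71 [585 -32 150]
[0, 4, 0, 7, 0, 2, 1] s 74 [585 -29 150]
[0, 6, 0, 9, 0, 2, 1] s 77 [585 -26 151]
[0, 8, 1, 11, -1, 2, 1] s 80 [585 -23 151]
[0, 10, 1, 11, -1, 2, 1] s 83 [585 -20 152]
[0, 13, 2, 11, -1, 2, 1] s 86 [586 -17 152]
[1, 17, 2, 11, 0, 3, 1] s 89 [586 -14 153]
[1, 20, 3, 10, 0, 4, 1] s 92 [586 -11 154]
[1, 24, 3, 9, 0, 7, 1] s 95 [586  -8 154]
[1, 27, 4, 8, 0, 11, 1] s 98 [585  -6 154]
[1, 30, 4, 8, 1, 16, 1] s 101 [585  -3 155]
[0, 34, 5, 6, 1, 21, 1] s 104 [584   0 155]
[-1, 38, 5, 5, 1, 27, 1] s 107 [583   3 156]
[-3, 42, 6, 2, 1, 33, 1] s 110 [582   6 156]
[-5, 45, 6, 0, 0, 39, 1] s 113 [580   8 156]
[-8, 49, 6, -2, -1, 45, 1] s 116 [578  11 156]
[-11, 52, 5, -4, -2, 51, 1] s 119 [576  13 156]
[-14, 54, 5, -6, -3, 56, 1] s 122 [574  15 155]
[-17, 55, 4, -7, -3, 62, 1] s 125 [571  16 155]
```

Call:
step_arm(increments=[[[0,2,0,4,0,1,1],[0,4,0,7,0,2,1],[0,6,0,9,0,2,1],[0,8,1,10,-1,2,1],[0,10,1,11,-1,2,1],[0,13,2,11,-1,2,1],[1,17,2,11,0,3,1],[1,20,3,10,0,4,1],[1,24,3,9,0,7,1],[1,24,3,9,0,7,1]]])

```text
time_s: 7.07
tcp_pos: [0.5864, -0.0114, 0.1856]
ee_rot: [-0.035, 0.996, 0.077, -0.002]
contact_force: [-1.3, -0.4, -2.0]
grip_width: 0.0133
gripper_force: 29.7
```

```bash
python3 plan.py "[586,-13,184.7]" "[[9,0,7]]" "np.arange(98,140,3)"
```

```text
total 319.47928876826853
[0, 3, 1, -1, 0, 4, 1] s 98 [585  -6 154]
[0, 6, 1, -1, 0, 9, 1] s 101 [585  -3 155]
[-1, 10, 2, -3, 0, 14, 1] s 104 [584   0 155]
[-2, 14, 2, -4, -1, 20, 1] s 107 [583   3 156]
[-4, 18, 3, -6, -2, 26, 1] s 110 [582   6 156]
[-6, 21, 3, -9, -3, 32, 1] s 113 [580   8 156]
[-9, 25, 3, -11, -4, 38, 1] s 116 [578  11 156]
[-12, 28, 2, -13, -6, 43, 1] s 119 [576  13 156]
[-15, 30, 2, -14, -7, 49, 1] s 122 [574  15 155]
[-18, 31, 1, -14, -9, 55, 1] s 125 [571  16 155]
[-21, 33, 1, -14, -9, 60, 1] s 128 [569  18 155]
[-24, 34, 1, -14, -10, 65, 1] s 131 [566  19 154]
[-27, 34, 0, -14, -12, 70, 1] s 134 [563  20 154]
[-31, 35, 0, -15, -13, 75, 1] s 137 [560  21 153]
```

Call:
step_arm(increments=[[[0,3,1,-1,0,4,1],[0,6,1,-1,0,9,1],[-1,10,2,-3,0,14,1],[-2,14,2,-4,-1,20,1],[-4,18,3,-6,-2,26,1],[-6,21,3,-9,-3,32,1],[-6,21,3,-9,-3,32,1]]])

```text
time_s: 7.65
tcp_pos: [0.5796, 0.01, 0.1888]
ee_rot: [-0.31, 0.951, -0.005, -0.0]
contact_force: [-1.4, 0.3, -2.4]
grip_width: 0.0136
gripper_force: 29.8
```

```bash
python3 plan.py "[580,8,187.7]" "[[9,0,7],[-9,-3,32]]" "np.arange(116,164,3)"
```

```text
total 319.47928876826853
[-3, 4, 0, -2, -1, 6, 1] s 116 [578  11 156]
[-6, 7, -1, -3, -3, 12, 1] s 119 [576  13 156]
[-9, 9, -1, -4, -4, 17, 1] s 122 [574  15 155]
[-12, 10, -2, -4, -5, 23, 1] s 125 [571  16 155]
[-15, 12, -2, -4, -5, 28, 1] s 128 [569  18 155]
[-18, 13, -2, -4, -6, 34, 1] s 131 [566  19 154]
[-21, 13, -3, -4, -7, 39, 1] s 134 [563  20 154]
[-25, 14, -3, -5, -8, 43, 1] s 137 [560  21 153]
[-28, 14, -4, -5, -9, 47, 1] s 140 [557  21 153]
[-31, 14, -4, -5, -9, 50, 1] s 143 [554  21 152]
[-34, 14, -5, -4, -8, 51, 1] s 146 [551  22 152]
[-36, 14, -5, -4, -8, 51, 1] s 149 [549  22 151]
[-39, 14, -6, -4, -8, 51, 1] s 152 [546  22 151]
[-43, 14, -6, -5, -9, 51, 1] s 155 [543  22 150]
[-47, 15, -7, -6, -11, 52, 1] s 158 [540  22 150]
[-51, 15, -8, -7, -13, 52, 1] s 161 [537  22 149]
```

Call:
step_arm(increments=[[[-3,4,0,-2,-1,6,1],[-6,7,-1,-3,-3,12,1],[-9,9,-1,-4,-4,17,1],[-12,10,-2,-4,-5,23,1],[-15,12,-2,-4,-5,28,1],[-18,13,-2,-4,-6,34,1],[-21,13,-3,-4,-7,39,1],[-25,14,-3,-5,-8,43,1],[-28,14,-4,-5,-9,47,1],[-28,14,-4,-5,-9,47,1]]])

```text
time_s: 8.48
tcp_pos: [0.5512, 0.0223, 0.1843]
ee_rot: [-0.659, 0.747, -0.067, 0.061]
contact_force: [0.5, 0.8, -2.7]
grip_width: 0.0137
gripper_force: 29.8
```

```bash
python3 plan.py "[552,22,183.7]" "[[9,0,7],[-9,-3,32],[-5,-9,47]]" "np.arange(143,200,3)"
```

```text
total 319.47928876826853
[-3, 0, 0, 0, 0, 3, 1] s 143 [554  21 152]
[-6, 0, -1, 0, 1, 4, 1] s 146 [551  22 152]
[-8, 0, -1, 0, 2, 4, 1] s 149 [549  22 151]
[-11, 0, -2, 0, 2, 4, 1] s 152 [546  22 151]
[-15, 0, -2, 0, 0, 4, 1] s 155 [543  22 150]
[-19, 1, -3, 0, -2, 5, 1] s 158 [540  22 150]
[-23, 1, -4, 0, -4, 5, 1] s 161 [537  22 149]
[-26, 1, -5, -1, -4, 5, 1] s 164 [534  22 148]
[-29, 1, -6, -1, -4, 4, 1] s 167 [531  23 148]
[-31, 1, -6, 0, -3, 4, 1] s 170 [528  23 147]
[-33, 1, -7, 0, -1, 3, 1] s 173 [525  23 146]
[-35, 2, -7, 0, 1, 2, 1] s 176 [522  23 146]
[-37, 2, -7, 0, 3, 1, 1] s 179 [519  23 145]
[-39, 2, -7, 1, 5, -1, 1] s 182 [516  24 145]
[-41, 3, -8, 1, 6, -5, 1] s 185 [513  24 145]
[-43, 4, -8, 1, 7, -11, 1] s 188 [510  25 144]
[-46, 5, -8, 2, 7, -17, 1] s 191 [508  26 144]
[-49, 6, -8, 2, 7, -23, 1] s 194 [505  28 144]
[-51, 8, -8, 2, 6, -29, 1] s 197 [502  29 144]
```

Call:
step_arm(increments=[[[-3,0,0,0,0,3,1],[-6,0,-1,0,1,4,1],[-8,0,-1,0,2,4,1],[-11,0,-2,0,2,4,1],[-15,0,-2,0,0,4,1],[-19,1,-3,0,-2,5,1],[-23,1,-4,0,-4,5,1],[-26,1,-5,-1,-4,5,1],[-29,1,-6,-1,-4,4,1],[-29,1,-6,-1,-4,4,1]]])

```text
time_s: 9.32
tcp_pos: [0.5228, 0.0235, 0.1782]
ee_rot: [-0.682, 0.721, -0.094, 0.083]
contact_force: [0.4, 0.0, -1.5]
grip_width: 0.0133
gripper_force: 29.9
```

```bash
python3 plan.py "[523,23,177.7]" "[[9,0,7],[-9,-3,32],[-5,-9,47],[-1,-4,4]]" "np.arange(170,215,3)"
```

```text
total 319.47928876826853
[-2, 0, 0, 1, 1, 0, 1] s 170 [528  23 147]
[-4, 0, -1, 1, 3, -1, 1] s 173 [525  23 146]
[-6, 1, -1, 1, 5, -2, 1] s 176 [522  23 146]
[-8, 1, -1, 1, 7, -3, 1] s 179 [519  23 145]
[-10, 1, -1, 1, 9, -5, 1] s 182 [516  24 145]
[-12, 2, -2, 2, 10, -9, 1] s 185 [513  24 145]
[-14, 3, -2, 3, 11, -15, 1] s 188 [510  25 144]
[-17, 4, -2, 3, 11, -21, 1] s 191 [508  26 144]
[-20, 5, -2, 4, 11, -27, 1] s 194 [505  28 144]
[-22, 7, -2, 4, 10, -33, 1] s 197 [502  29 144]
[-24, 10, -3, 5, 10, -39, 1] s 200 [500  31 144]
[-26, 12, -3, 5, 10, -44, 1] s 203 [498  33 144]
[-28, 13, -3, 6, 11, -49, 1] s 206 [496  36 143]
[-29, 15, -3, 8, 13, -54, 1] s 209 [494  38 143]
[-30, 17, -3, 10, 14, -59, 1] s 212 [493  41 143]
```

Call:
step_arm(increments=[[[-2,0,0,1,1,0,1],[-4,0,-1,1,3,-1,1],[-6,1,-1,1,5,-2,1],[-8,1,-1,1,7,-3,1],[-10,1,-1,1,9,-5,1],[-12,2,-2,2,10,-9,1],[-14,3,-2,3,11,-15,1],[-17,4,-2,3,11,-21,1],[-20,5,-2,4,11,-27,1],[-20,5,-2,4,11,-27,1]]])

```text
time_s: 10.15
tcp_pos: [0.5036, 0.0284, 0.1762]
ee_rot: [-0.496, 0.868, -0.021, 0.013]
contact_force: [1.4, -0.2, -1.9]
grip_width: 0.0132
gripper_force: 29.8
```

```bash
python3 plan.py "[503,28,175.7]" "[[9,0,7],[-9,-3,32],[-5,-9,47],[-1,-4,4],[4,11,-27]]" "np.arange(197,245,3)"
```

```text
total 319.47928876826853
[-2, 2, 0, -1, -1, -6, 1] s 197 [502  29 144]
[-4, 5, -1, -1, -1, -12, 1] s 200 [500  31 144]
[-6, 7, -1, 0, 0, -17, 1] s 203 [498  33 144]
[-8, 8, -1, 0, 1, -22, 1] s 206 [496  36 143]
[-9, 10, -1, 2, 2, -27, 1] s 209 [494  38 143]
[-10, 12, -1, 4, 4, -32, 1] s 212 [493  41 143]
[-11, 13, -1, 6, 5, -39, 1] s 215 [492  43 144]
[-11, 14, -1, 8, 6, -46, 1] s 218 [491  46 144]
[-12, 16, 0, 10, 7, -53, 1] s 221 [490  49 144]
[-13, 19, 0, 11, 7, -57, 1] s 224 [490  52 145]
[-13, 22, 1, 11, 6, -60, 1] s 227 [490  55 145]
[-13, 25, 1, 10, 6, -61, 1] s 230 [490  58 146]
[-13, 28, 2, 10, 6, -61, 1] s 233 [490  61 146]
[-13, 31, 2, 10, 6, -60, 1] s 236 [490  64 147]
[-13, 34, 2, 11, 7, -60, 1] s 239 [490  67 147]
[-13, 36, 3, 12, 7, -60, 1] s 242 [490  70 148]
```

Call:
step_arm(increments=[[[-2,2,0,-1,-1,-6,1],[-4,5,-1,-1,-1,-12,1],[-6,7,-1,0,0,-17,1],[-8,8,-1,0,1,-22,1],[-9,10,-1,2,2,-27,1],[-10,12,-1,4,4,-32,1],[-11,13,-1,6,5,-39,1],[-11,14,-1,8,6,-46,1],[-11,14,-1,8,6,-46,1]]])

```text
time_s: 10.9
tcp_pos: [0.4928, 0.0416, 0.1751]
ee_rot: [-0.117, 0.991, 0.06, -0.006]
contact_force: [-0.5, 0.3, -1.9]
grip_width: 0.0134
gripper_force: 29.9
```

```bash
python3 plan.py "[492,42,174.7]" "[[9,0,7],[-9,-3,32],[-5,-9,47],[-1,-4,4],[4,11,-27],[8,6,-46]]" "np.arange(221,278,3)"
```

```text
total 319.47928876826853
[-1, 2, 1, 2, 0, -7, 1] s 221 [490  49 144]
[-2, 5, 1, 3, 0, -11, 1] s 224 [490  52 145]
[-2, 8, 2, 2, 0, -14, 1] s 227 [490  55 145]
[-2, 11, 2, 2, 0, -15, 1] s 230 [490  58 146]
[-2, 14, 3, 1, 0, -15, 1] s 233 [490  61 146]
[-2, 17, 3, 2, 0, -14, 1] s 236 [490  64 147]
[-2, 20, 3, 3, 0, -14, 1] s 239 [490  67 147]
[-2, 22, 4, 4, 0, -14, 1] s 242 [490  70 148]
[-2, 25, 4, 4, 0, -15, 1] s 245 [490  73 148]
[-2, 29, 5, 3, 0, -15, 1] s 248 [490  76 149]
[-2, 32, 6, 1, 0, -16, 1] s 251 [491  79 149]
[-1, 36, 6, -1, 0, -16, 1] s 254 [491  82 150]
[-1, 41, 7, -3, 0, -17, 1] s 257 [491  85 150]
[-1, 45, 7, -5, 0, -17, 1] s 260 [491  88 150]
[-1, 48, 7, -6, 0, -17, 1] s 263 [491  91 150]
[-1, 52, 7, -7, 0, -18, 1] s 266 [491  94 150]
[0, 55, 7, -7, 0, -18, 1] s 269 [492  97 150]
[0, 58, 7, -7, 0, -19, 1] s 272 [492 100 150]
[0, 61, 7, -7, 0, -18, 1] s 275 [492 103 150]
```

Call:
step_arm(increments=[[[-1,2,1,2,0,-7,1],[-2,5,1,3,0,-11,1],[-2,8,2,2,0,-14,1],[-2,11,2,2,0,-15,1],[-2,14,3,2,0,-15,1],[-2,17,3,2,0,-15,1],[-2,20,3,3,0,-15,1],[-2,22,4,4,0,-15,1],[-2,25,4,4,0,-15,1],[-2,29,5,3,0,-15,1],[-2,29,5,3,0,-15,1]]])

```text
time_s: 11.82
tcp_pos: [0.4902, 0.0716, 0.1805]
ee_rot: [0.011, 0.996, 0.085, 0.005]
contact_force: [-0.3, -0.6, -1.3]
grip_width: 0.0135
gripper_force: 29.8
```

```bash
python3 plan.py "[490,71,179.7]" "[[9,0,7],[-9,-3,32],[-5,-9,47],[-1,-4,4],[4,11,-27],[8,6,-46],[3,0,-15]]" "np.arange(251,310,3)"
```

```text
total 319.47928876826853
[0, 3, 1, -2, 0, -1, 1] s 251 [491  79 149]
[1, 7, 1, -4, 1, -1, 1] s 254 [491  82 150]
[1, 12, 2, -6, 1, -2, 1] s 257 [491  85 150]
[1, 16, 2, -8, 1, -2, 1] s 260 [491  88 150]
[1, 19, 2, -9, 1, -2, 1] s 263 [491  91 150]
[1, 23, 2, -10, 1, -3, 1] s 266 [491  94 150]
[2, 26, 2, -10, 1, -3, 1] s 269 [492  97 150]
[2, 29, 2, -10, 1, -4, 1] s 272 [492 100 150]
[2, 32, 2, -10, 1, -3, 1] s 275 [492 103 150]
[3, 35, 2, -10, 1, -3, 1] s 278 [493 106 150]
[3, 38, 2, -10, 1, -2, 1] s 281 [493 109 150]
[3, 41, 2, -10, 1, -1, 1] s 284 [493 112 150]
[3, 44, 2, -10, 1, -1, 1] s 287 [493 115 150]
[3, 47, 2, -10, 1, -1, 1] s 290 [493 118 150]
[3, 50, 2, -10, 1, -1, 1] s 293 [493 121 150]
[3, 53, 2, -10, 1, -2, 1] s 296 [493 124 150]
[4, 56, 2, -10, 1, -1, 1] s 299 [494 127 150]
[4, 59, 2, -10, 1, -1, 1] s 302 [494 130 150]
[4, 62, 2, -10, 1, -1, 1] s 305 [494 133 150]
[4, 65, 2, -10, 1, -1, 1] s 308 [494 136 150]
```

Call:
step_arm(increments=[[[0,3,1,-2,0,-1,1],[1,7,1,-4,1,-1,1],[1,12,2,-6,1,-2,1],[1,16,2,-8,1,-2,1],[1,19,2,-9,1,-2,1],[1,23,2,-10,1,-2,1],[2,26,2,-10,1,-2,1],[2,29,2,-10,1,-2,1],[2,32,2,-10,1,-2,1],[3,35,2,-10,1,-2,1],[3,38,2,-10,1,-2,1],[3,41,2,-10,1,-2,1],[3,44,2,-10,1,-2,1],[3,47,2,-10,1,-2,1],[3,50,2,-10,1,-2,1],[3,50,2,-10,1,-2,1]]])

```text
time_s: 13.15
tcp_pos: [0.4931, 0.1217, 0.1823]
ee_rot: [0.029, 1.0, -0.002, -0.001]
contact_force: [0.8, -0.5, -1.6]
grip_width: 0.0137
gripper_force: 29.8
```

Run:
```python
from h import *
for n in("scene","top"):
    W=pts(dict(np.load(n+"0.npz")))
    b=W[(W[...,2]>.15)&(W[...,2]<.185)&(W[...,0]>.48)&(W[...,0]<.57)&(W[...,1]>.10)&(W[...,1]<.18)]
    kn=b[(b[:,0]>.535)&(b[:,2]>.163)]; st=b[(abs(b[:,0]-.494)<.012)&(b[:,2]>.157)]; hk=b[(b[:,0]>.53)&(b[:,1]<.138)]; br=b[(b[:,0]>.51)&(b[:,0]<.53)]
    for nm,q in(("knob",kn),("stop",st),("hook",hk),("mid",br)): 
        if len(q): print(n,nm,len(q),np.round([q.min(0),np.median(q,0),q.max(0)],3).tolist())
s=r.snapshot("scene"); save("s3.png",cv2.resize(s["color"][170:290,280:420],None,fx=4,fy=4,interpolation=cv2.INTER_CUBIC))
```

```text
scene knob 29 [[0.542, 0.144, 0.163], [0.558, 0.15, 0.169], [0.562, 0.154, 0.175]]
scene stop 45 [[0.485, 0.146, 0.157], [0.499, 0.156, 0.159], [0.506, 0.167, 0.162]]
scene hook 37 [[0.546, 0.113, 0.155], [0.553, 0.125, 0.161], [0.557, 0.138, 0.163]]
scene mid 35 [[0.51, 0.152, 0.15], [0.523, 0.158, 0.152], [0.53, 0.165, 0.164]]
top knob 14 [[0.537, 0.125, 0.164], [0.551, 0.148, 0.168], [0.555, 0.153, 0.181]]
top stop 39 [[0.484, 0.103, 0.158], [0.493, 0.156, 0.16], [0.506, 0.179, 0.166]]
top hook 14 [[0.544, 0.116, 0.153], [0.547, 0.125, 0.16], [0.55, 0.135, 0.165]]
top mid 25 [[0.513, 0.145, 0.15], [0.523, 0.154, 0.154], [0.529, 0.164, 0.169]]
```

View pics/s3.png

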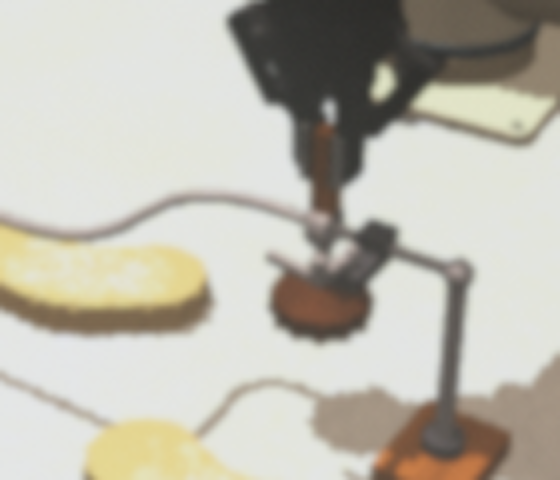

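The stamp is upright on the last straight, about 18 mm short of the stop, and the keeper is open. Approaching slowly.

Call:
step_arm(increments=[[[0,3,0,0,0,0,1],[0,6,0,0,0,0,1],[0,9,0,0,0,0,1],[1,12,0,0,0,0,1],[1,14,0,0,0,0,1],[1,15,0,0,0,0,1],[1,16,0,0,0,0,1],[1,17,0,0,0,0,1],[1,17,0,0,0,0,1]]])

```text
time_s: 13.95
tcp_pos: [0.4942, 0.1383, 0.1823]
ee_rot: [0.029, 1.0, -0.002, -0.001]
contact_force: [-0.0, -0.3, -2.0]
grip_width: 0.0134
gripper_force: 29.8
```

Call:
step_arm(increments=[[[0,0.5,0,0,0,0,1],[0,1,0,0,0,0,1],[0,1.5,0,0,0,0,1],[0,2,0,0,0,0,1],[0,2,0,0,0,0,1]]])

```text
time_s: 14.37
tcp_pos: [0.4942, 0.1394, 0.1823]
ee_rot: [0.029, 1.0, -0.003, -0.001]
contact_force: [-0.6, -5.7, -0.1]
grip_width: 0.0137
gripper_force: 30.1
```

Call:
step_arm(increments=[[[0,0.3,0,0,0,0,1],[0,0.3,0,0,0,0,1],[0,0.3,0,0,0,0,1],[0,0.3,0,0,0,0,1],[0,0.3,0,0,0,0,1],[0,0.3,0,0,0,0,1],[0,0.3,0,0,0,0,1],[0,0.3,0,0,0,0,1],[0,0.3,0,0,0,0,1],[0,0.3,0,0,0,0,1],[0,0.3,0,0,0,0,1],[0,0.3,0,0,0,0,1],[0,0.3,0,0,0,0,1],[0,0.3,0,0,0,0,1],[0,0.3,0,0,0,0,1],[0,0.3,0,0,0,0,1]]])

```text
time_s: 15.7
tcp_pos: [0.4942, 0.1394, 0.1823]
ee_rot: [0.029, 1.0, -0.003, -0.001]
contact_force: [-0.6, -7.7, 0.2]
grip_width: 0.0137
gripper_force: 30.2
```

Call:
step_arm(increments=[[[0,-0.6,-1,0,0,0,1],[0,-1.2,-2,0,0,0,1],[0,-1.5,-2,0,0,0,1],[0,-1.5,-2,0,0,0,1],[0,-1.5,-2,0,0,0,0.7],[0,-1.5,-2,0,0,0,0.5],[0,-1.5,-2,0,0,0,0.3],[0,-1.5,-2,0,0,0,0.2],[0,-1.5,-2,0,0,0,0.2],[0,-1.5,-2,0,0,0,0.2],[0,-1.5,10,0,0,0,0.2],[0,-1.5,30,0,0,0,0.2],[0,-1.5,60,0,0,0,0.2],[0,-1.5,90,0,0,0,0.2],[0,-1.5,90,0,0,0,0.2]]])

```text
time_s: 16.95
tcp_pos: [0.4957, 0.1392, 0.2776]
ee_rot: [0.029, 1.0, -0.001, 0.002]
contact_force: [0.1, 0.3, 0.1]
grip_width: 0.0687
gripper_force: 0.0
```

Run:
```python
from h import *
s=r.snapshot("scene"); save("s4.png",cv2.resize(s["color"][170:290,280:420],None,fx=4,fy=4,interpolation=cv2.INTER_CUBIC))
W=pts(s); 
g=W[(W[...,2]>.19)&(W[...,2]<.217)&(W[...,0]>.46)&(W[...,0]<.53)&(W[...,1]>.1)&(W[...,1]<.17)]
print(len(g),np.median(g,0),r.get_state()["tcp_pos"])
```

```text
91 [0.50093836 0.14052436 0.20565218] [0.49529965 0.1391497  0.27508135]
```

View pics/s4.png

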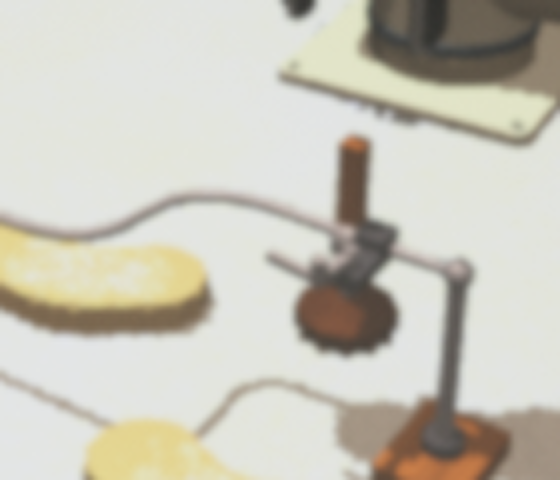

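The ring is home and hanging upright; its grip is at (352,180) and the keeper knob at (320,270) in the crop. Next, the keeper sweep.

```bash
cat > sweep.py <<'E'
import numpy as np
O=np.array([494.5,146.4]); ex=np.array([.998,-.06]); ey=np.array([.06,.998]); P=O+30*ex+10*ey
def C(th,d):
    th=np.radians(th); u=np.cos(th)*ex-np.sin(th)*ey; t=-np.sin(th)*ex-np.cos(th)*ey
    return P+30*u-t*d
print("knob10",C(10,0),"tool start (clear 8)",C(8,24))
cmd=np.array([494,138.8]); print("delta to start",C(8,24)-cmd)
c0=C(8,24)
for th in np.r_[8,np.arange(8,91,5),90]: print(th,np.round(C(th,16)-c0),"rz",-(th-8))
print("end",np.round(C(90,13)-c0,1), C(90,13))
E
python3 sweep.py
```

```text
knob10 [554.21257741 147.60831961] tool start (clear 8) [559.19757453 172.14916635]
delta to start [65.19757453 33.34916635]
8 [-2. -8.] rz 0
8 [-2. -8.] rz 0
13 [ -1. -11.] rz -5
18 [ -0. -14.] rz -10
23 [ -0. -17.] rz -15
28 [ -0. -20.] rz -20
33 [ -1. -23.] rz -25
38 [ -1. -25.] rz -30
43 [ -2. -28.] rz -35
48 [ -3. -31.] rz -40
53 [ -4. -34.] rz -45
58 [ -6. -36.] rz -50
63 [ -8. -39.] rz -55
68 [ -9. -41.] rz -60
73 [-12. -43.] rz -65
78 [-14. -45.] rz -70
83 [-16. -47.] rz -75
88 [-19. -48.] rz -80
90 [-20. -48.] rz -82
end [-23.  -48.3] [536.214 123.86 ]
```

Call:
step_arm(increments=[[[8,10,0,0,0,7,1],[16,20,0,0,0,14,1],[26,26,0,0,0,21,1],[36,30,0,0,0,28,1],[46,34,0,0,0,35,1],[54,34,0,0,0,42,1],[60,34,0,0,0,49,1],[62,34,0,0,0,56,1],[64,34,0,0,0,63,1],[64,34,0,0,0,70,1],[64,34,0,0,0,77,1],[64,34,0,0,0,82,1],[64,34,0,0,0,82,1],[64,34,0,0,0,82,1]]])

```text
time_s: 18.17
tcp_pos: [0.558, 0.173, 0.2715]
ee_rot: [-0.633, 0.774, -0.002, -0.0]
contact_force: [0.1, 0.7, -0.4]
grip_width: 0.0001
gripper_force: 0.0
```

Call:
step_arm(increments=[[[1,0,-20,0,0,0,1],[1,0,-45,0,0,0,1],[1,0,-70,0,0,0,1],[1,0,-90,0,0,0,1],[1,0,-100,0,0,0,1],[1,0,-105,0,0,0,1],[1,0,-105,0,0,0,1],[1,0,-105,0,0,0,1]]])

```text
time_s: 18.83
tcp_pos: [0.5596, 0.173, 0.1681]
ee_rot: [-0.634, 0.774, -0.002, 0.0]
contact_force: [-0.1, -0.0, 0.2]
grip_width: 0.0
gripper_force: 0.0
```

Run:
```python
from h import *
s=r.snapshot("scene"); save("s5.png",cv2.resize(s["color"][190:290,310:430],None,fx=5,fy=5,interpolation=cv2.INTER_CUBIC))
t=r.get_state(); print(t["tcp_pos"],t["contact_force"])
```

```text
[0.55975906 0.17310873 0.16846206] [0.22876491 0.51771176 0.19630562]
```

View pics/s5.png

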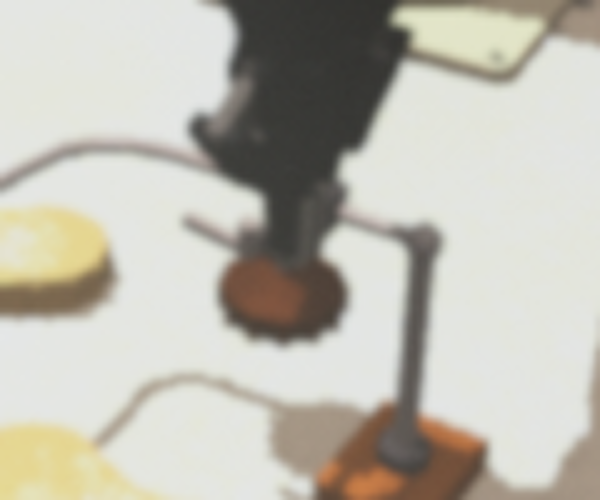

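The shut fingers stand just behind the knob, which is at (250,235). I'll lower 2 mm and sweep.

Call:
step_arm(increments=[[[0,0,-2,0,0,0,1],[-1,-5,-2,0,0,0,1],[-2,-9,-2,0,0,0,1],[-1,-12,-2,0,0,-5,1],[0,-15,-2,0,0,-10,1],[0,-18,-2,0,0,-15,1],[0,-21,-2,0,0,-20,1],[-1,-24,-2,0,0,-25,1],[-1,-26,-2,0,0,-30,1],[-2,-29,-2,0,0,-35,1],[-3,-32,-2,0,0,-40,1],[-3,-32,-2,0,0,-40,1]]])

```text
time_s: 19.88
tcp_pos: [0.5562, 0.1403, 0.1657]
ee_rot: [-0.329, 0.944, -0.002, -0.0]
contact_force: [-0.7, -0.6, 0.4]
grip_width: 0.0001
gripper_force: 0.0
```

Call:
step_arm(increments=[[[-1,-3,0,0,0,-5,1],[-3,-5,0,0,0,-10,1],[-5,-8,0,0,0,-15,1],[-6,-10,0,0,0,-20,1],[-9,-12,0,0,0,-25,1],[-11,-14,0,0,0,-30,1],[-13,-16,0,0,0,-35,1],[-16,-17,0,0,0,-40,1],[-17,-17,0,0,0,-42,1],[-18,-17,0,0,0,-42,1],[-19,-17,0,0,0,-42,1],[-20,-17,0,0,0,-42,1],[-20,-17,0,0,0,-42,1],[-20,-17,0,0,0,-42,1]]])

```text
time_s: 21.05
tcp_pos: [0.5392, 0.1233, 0.166]
ee_rot: [0.028, 1.0, -0.002, 0.002]
contact_force: [12.3, -2.2, -4.8]
grip_width: -0.0
gripper_force: 6.5
```

Run:
```python
from h import *
s=r.snapshot("scene"); save("s6.png",cv2.resize(s["color"][190:290,310:430],None,fx=5,fy=5,interpolation=cv2.INTER_CUBIC))
t=r.get_state(); print(t["tcp_pos"],t["contact_force"])
```

```text
[0.53916709 0.12330722 0.16603303] [12.89068527 -1.89215993 -3.99028559]
```

View pics/s6.png

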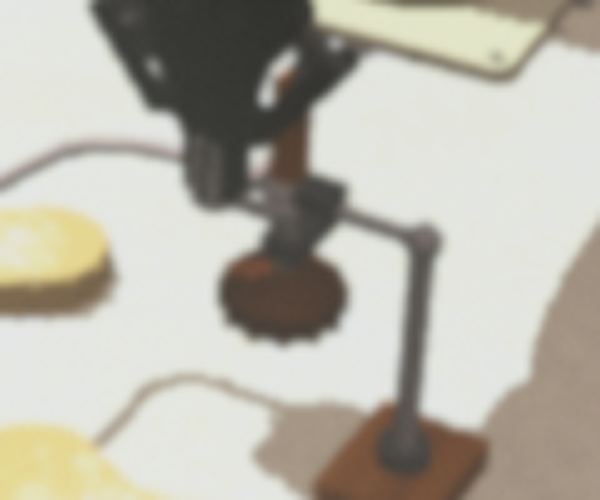

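The hook is no longer on the open side, and the tool meets a 12 N stop exactly at the computed shut position. I'll back off and check.

Call:
step_arm(increments=[[[2,0,0,0,0,0,1],[6,0,0,0,0,0,1],[15,0,5,0,0,0,1],[25,0,30,0,0,0,1],[40,-10,60,0,0,0,1],[60,-30,90,0,0,0,1],[60,-60,110,0,0,0,1],[60,-95,120,0,0,0,1],[60,-130,120,0,0,0,1],[60,-160,120,0,0,0,1],[60,-160,120,0,0,0,1]]])

```text
time_s: 22.02
tcp_pos: [0.5961, -0.0408, 0.2852]
ee_rot: [0.03, 1.0, -0.002, -0.002]
contact_force: [-0.6, 1.1, -0.5]
grip_width: 0.0002
gripper_force: 0.0
```

Run:
```python
from h import *
for n in("scene","top"):
    s=r.snapshot(n); W=pts(s)
    b=W[(W[...,2]>.15)&(W[...,2]<.185)&(W[...,0]>.475)&(W[...,0]<.57)&(W[...,1]>.10)&(W[...,1]<.18)]
    kn=b[(b[:,0]>.51)&(b[:,2]>.165)]; hk=b[(b[:,0]<.516)&(b[:,1]<.131)&(b[:,2]>.156)]
    g=W[(W[...,2]>.19)&(W[...,2]<.217)&(W[...,0]>.47)&(W[...,0]<.52)&(W[...,1]>.1)&(W[...,1]<.17)]
    for q in(kn,hk,g): print(n,len(q),np.round([q.min(0),np.median(q,0),q.max(0)],3).tolist() if len(q) else "")
    if n=="scene": save("s7.png",cv2.resize(s["color"][170:290,300:420],None,fx=5,fy=5,interpolation=cv2.INTER_CUBIC))
```

```text
scene 20 [[0.523, 0.12, 0.165], [0.528, 0.125, 0.171], [0.531, 0.129, 0.174]]
scene 21 [[0.488, 0.122, 0.158], [0.506, 0.127, 0.161], [0.514, 0.13, 0.164]]
scene 93 [[0.488, 0.131, 0.19], [0.501, 0.141, 0.206], [0.506, 0.148, 0.215]]
top 10 [[0.516, 0.121, 0.167], [0.521, 0.125, 0.171], [0.524, 0.156, 0.177]]
top 22 [[0.487, 0.106, 0.156], [0.5, 0.125, 0.16], [0.515, 0.128, 0.167]]
top 24 [[0.485, 0.132, 0.202], [0.491, 0.138, 0.211], [0.498, 0.145, 0.217]]
```

View pics/s7.png

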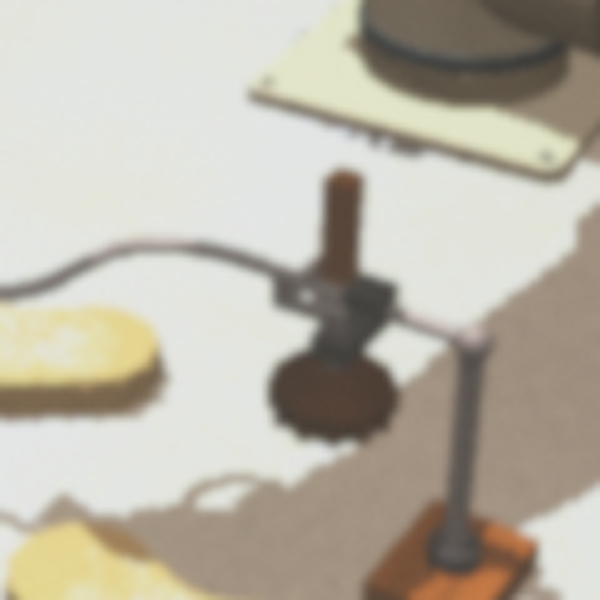

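The hook lies across the rail at about (290,290), behind the homed ring, and the stamp hangs upright. The knob measures (0.523, 0.125), as computed for shut.

```bash
python3 -c "
from bench import r
print(r.finish_job())"
```

```text
the job is handed in; nothing more can be done
None
```

I handed the job in at about 22 s: the ring was held against the stop at 6 to 8 N for over a second and hangs upright at home, and the keeper is shut behind it. The shut position was checked in both camera views, but no verdict came back, and the last keeper push reached about 13 N at the keeper's end stop.

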